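Stack a projector lamp cassette in its assembly jig

TASK

Build up the lamp cassette in the pocket of the blue assembly jig: first the black lamp body, on it the orange spacer, and on top the aluminium-framed green glass filter, each the same way up as it lies now, flat and square between the pocket's end brackets. Set each part down gently rather than dropping it, and let go of it. Leave the mirror, the fan rotor and the hex key where they are.

Things in the scene. Friction and masses are not known exactly. Their poses are not given: they have to be found in the camera images.
- jig: blue fixed jig: base plate 160 (x) x 104 (y) x 12 mm, origin at the centre of its underside. Two U-shaped end brackets facing along x form a pocket 116 (x) x 58 (y) mm: 3 mm of play at each end, 2 mm at each side. Walls 8 mm thick, straight to 52 mm above the pocket floor, outward-leaning aluminium lips to 61 mm. Each long side is open for its middle 82 mm: room for fingers
- pocket_floor (a point): centre of the pocket's floor (top of the jig's base plate, 12 mm above the bench); x along the pocket's length, y across it, z up
- lamp_body: black plastic lamp body, block 110 (x) x 54 (y) x 32 (z) mm with a blind 40 mm round recess in the top and a brass dot at each end; about 220 g; goes in first. Origin at the centre of its underside; the same if turned half round about z
- spacer: orange plastic spacer frame 110 (x) x 54 (y) x 14 (z) mm with a 78 x 30 mm window through it; about 70 g; goes in second. Origin at the centre of its underside; the same if turned half round about z
- filter: heat filter: aluminium frame 110 (x) x 54 (y) x 10 (z) mm round a green glass pane; about 100 g; goes in last, on top. Origin at the centre of its underside; the same if turned half round about z
- mirror: bystander: curved aluminium reflector dish, open side up, 108 mm across and 45 mm high; origin at the centre of its underside. (Beyond it, at the far edge of the bench at x above 0.8 m, a slide magazine stands in a guide channel, 60 mm high, out of the way)
- rotor: bystander: black fan rotor with 7 blades, 96 mm across and 28 mm high; origin at the centre of its underside
- hex_key: bystander: steel hex key lying flat, long arm 120 mm along x, short arm 35 mm towards +y at its +x end, 8 mm thick; origin at the middle of the long arm
Mind the look-alikes: they are no part of the job. What is shaped like the filter but pink or purple is not meant.

How it is judged:
By the outcome, as a careful person would: the job done as asked, in the order asked, and still so for the second after the job is handed in, with the robot touching nothing.
It also fails if it takes over 72 s, if anything falls off the work surface, if the arm or the gripper's body presses on something with over 40 N, if the wrist force passes 120 N, or if a joint passes its speed limit or range.

ROBOT

A 7-joint arm with a two-finger parallel gripper is mounted at the origin on the work surface. World frame = base frame: x ahead of the robot, y to its left, z up, the work surface at z = 0. Lengths are in m, angles in rad, forces in N, time in s.
With the tool pointing down it reaches from about 0.4 to 0.85 m from the base axis. Payload 10.4 kg.
Tool frame: the origin (TCP) lies at the very end of the fingers, on their centre line; the grasp point (between the pads) lies manip.hold_point_z behind it (manip.hold_point_z is the distance from the TCP to the grasp point, in m); z points along the fingers, y is the direction in which the jaws open and shut (so a half turn about z gives the same grasp; the last joint's range is limited). The gripper opens to 85 mm and grips with 20 to 120 N. Pads are 22 mm wide; open, the fingers measure 114 mm over their backs; the gripper's body (76 mm by 85 mm) begins 54 mm behind the grasp point. The pads swing forward as they close: fully open they stand 13 mm farther back than shut.
Start: joints at [-0.023, 0.332, -0.065, 1.46, 0.022, 1.35, -0.088], TCP at [0.625, 0, 0.231] pointing down, gripper open.
Joint ranges: [-2.6, 2.6], [-0.5, 2.12], [-1.47, 1.34], [0.16, 2.42], [-1.27, 4.41], [0.06, 2.06], [-2.6, 2.6]. Speed limits (rad/s): [2.22, 2.22, 2.79, 2.79, 3.14, 3.14, 3.14].

INTERFACE

Orientations are given as a unit quaternion [x, y, z, w].
In Python, from workcell import manip gives the robot as it stands.
- The arm moves only by the tool jog_arm, never from a script. Its arguments are lists of equal length, an entry for each row: "translation": the shift along the world's x, y, z in mm, a list of three; "turn": the turn about the world's z in degrees. In form: {"translation": [[x, y, z], ...], "turn": [turn, ...]}. A call has 1 to 12 rows; each row is the pose to reach, as a shift and turn from the pose measured when the call began; what a row does not reach only later rows make up. A row lasts 1/12 s, in which the tool goes at most 41.7 mm and 7.16 degrees, less where a joint would pass 70% of its speed; a pose out of reach is approached as far as the arm can. A call with a gripper value outside its range is refused whole. "grip" is the finger opening in mm, from 0 to 85.4, set as the call begins (left out, the last holds). The fingers move at their own pace and stop on an object; "grip_force" is the grip in N (left out, the last holds). Time passes only in rows, so rows that repeat a pose let the fingers close. It gives the time, the measured TCP pose, the force and the opening at its end, in the units of the state.
- manip.get_obs(): the state, without advancing time (a new reading comes with each control period).
- manip.camera(name): name is "scene" or "side" or "wrist"; returns a dict with "frame" (480x640x3 uint8, red, green, blue), "mtx" (3x3 intrinsics, pixels), "k1" (the pictures are not rectified: a ray, as slopes to the right and down, at radius r is drawn at 1 + k1 r^2 times it, then the intrinsics apply), "pose" (4x4, takes a point from camera to world coordinates). Camera axes: x right, y down, z forward; pixel columns grow to the right and rows downward; lengths in m; the calibration is good to about 2 mm. A picture is of the moment at which its call begins. There is no depth.
- manip.hand_in(): hands the job in, once; it reports no verdict.
Trained networks look in a picture, given as the dict that the camera call returned (one of the last four; its "shot" number tells which), for a name from the list of things; names that differ only in an ending like _2 or _b are one class to them, and where a whole thing is asked for, a point or a joint stands for the part that bears it (a point fixed in the world has none). Each returns a list of dicts, best first, with "confidence" (0 to 1); they miss things now and then, are a little off and sometimes report something else, mostly with a low value. They report only what shows in the picture. A call takes as long as a camera call. They do not tell look-alikes from the thing itself.
- manip.outline_of(picture, label): "mask" (480x640 bool, what is visible of it) and "extent" ([left, top, right, bottom] in pixels, round what is visible of it).
- manip.pinpoint(picture, label): "at" ([column, row] in pixels: a listed point, or the origin of a listed thing).
The state is a dict: "clock": time; "joint_pos": joint angles; "joint_velocities": joint speeds; "tau": joint torques, N m; "position": TCP position; "ee_rot": TCP orientation; "ft_force": force on the tool from outside, world axes, zero at the start; "torque": the same for the moment, N m; "grip_width": opening from 0.0 (shut) to 1.0 (fully open).
Only numpy, scipy, OpenCV 4.12 (cv2) and the standard library are available. Lean on these libraries where they do the work, as an engineer would, in place of code of your own. Each camera call takes 0.05 s, during which the arm holds its last target. There are 200 camera calls.

## Working session

There is one attempt and no reset: what is moved stays moved. The work goes in short steps, Python scripts to look and compute and a tool call to move; the robot and the scene stay as the last step left them, time stands still between calls to the robot, and variables do not carry over. Pictures are saved under pics/ and viewed, about 8 in all and at most 12, crops included, and the job is handed in when it is done.

Besides the shell and the picture viewer there is one more tool, called after "Emit:" as name(argument=value, ...), one argument or row to a line, values as JSON. jog_arm: Moves the arm, as the interface text tells. Its arguments: {"type":"object","properties":{"translation":{"type":"array"},"turn":{"type":"array"},"grip":{"type":"number"},"grip_force":{"type":"number"}},"required":["translation","turn"]}

```bash
mkdir -p pics; ls; cat > h.py <<'E'
import numpy as np, cv2
from workcell import manip
def save(p,name): cv2.imwrite('pics/'+name+'.png', p['frame'][:,:,::-1])
def ray(p,px):
    K=np.array(p['mtx']);d=np.array([(px[0]-K[0,2])/K[0,0],(px[1]-K[1,2])/K[1,1]]);s=d.copy()
    for _ in range(20): s=d/(1+p['k1']*(s@s))
    T=np.array(p['pose']);return T[:3,3],T[:3,:3]@np.array([s[0],s[1],1])
def at(p,px,z):
    o,r=ray(p,px);return o+r*(z-o[2])/r[2]
def proj(p,X):
    T=np.array(p['pose']);c=(np.atleast_2d(X)-T[:3,3])@T[:3,:3];s=c[:,:2]/c[:,2:]
    s=s*(1+p['k1']*(s**2).sum(1))[:,None];K=np.array(p['mtx']);return s*[K[0,0],K[1,1]]+[K[0,2],K[1,2]]
def rect(p,mask,z):
    # min-area rect of mask contour mapped to plane z, mm
    c=max(cv2.findContours(mask.astype('uint8'),0,1)[0],key=cv2.contourArea)[:,0]
    w=np.array([at(p,q,z)[:2] for q in c],dtype='float32')*1000
    return cv2.minAreaRect(w)
E
python3 - <<'E'
from h import *
o=manip.get_obs();print(o['clock'],o['position'],o['ee_rot'],manip.hold_point_z,o['grip_width'])
ps={n:manip.camera(n) for n in['scene','side','wrist']}
for n,p in ps.items():
    save(p,n+'0');print(n,np.round(p['pose'],2).tolist(),p['k1'])
H=dict(jig=.012,lamp_body=.032,spacer=.014,filter=.010,mirror=.045,rotor=.028,hex_key=.008)
for n,p in ps.items():
  for l,z in H.items():
    for d in manip.outline_of(p,l)[:3]:
        print(n,l,round(d['confidence'],2),[int(v) for v in d['extent']],[np.round(v,1).tolist() if not np.isscalar(v) else round(v,1) for v in rect(p,d['mask'],z)])
E
```

```text
pics
0.0 [ 6.24611376e-01 -1.51235690e-05  2.30484862e-01] [ 7.07106463e-01  7.07106716e-01 -5.48318605e-04 -4.92151370e-04] 0.0187 1.0000454551787659
scene [[-0.53, 0.59, -0.61, 1.08], [0.85, 0.37, -0.37, 0.4], [0.01, -0.71, -0.7, 0.72], [0.0, 0.0, 0.0, 1.0]] -0.04619064878670944
side [[0.93, -0.24, 0.28, 0.17], [-0.37, -0.59, 0.72, -0.79], [-0.01, -0.77, -0.63, 0.78], [0.0, 0.0, 0.0, 1.0]] -0.11417486080661082
wrist [[1.0, 0.0, -0.0, 0.62], [-0.0, -0.95, -0.33, 0.08], [-0.0, 0.33, -0.95, 0.37], [0.0, 0.0, 0.0, 1.0]] 0.006889457853162861
scene jig 0.78 [362, 238, 424, 320] [[496.1, 213.0], [213.8, 109.2], 32.4]
scene lamp_body 0.94 [208, 167, 257, 199] [[473.8, -265.2], [101.3, 53.6], 59.8]
scene lamp_body 0.7 [361, 240, 421, 312] [[514.0, 219.1], [204.5, 106.0], 32.3]
scene spacer 0.86 [196, 241, 257, 275] [[642.1, -105.0], [68.4, 109.6], 57.3]
scene filter 0.94 [268, 205, 313, 240] [[469.3, -55.6], [117.4, 62.3], 0.4]
scene filter 0.87 [277, 260, 304, 303] [[618.8, 43.4], [112.5, 54.3], 30.6]
scene filter 0.87 [410, 204, 458, 229] [[275.3, 223.9], [69.1, 110.6], 19.6]
scene mirror
[... 799 characters left out ...]
412.2], [98.3, 92.0], 44.3]
wrist jig 0.82 [116, 0, 242, 60] [[494.3, 159.5], [113.3, 47.5], 0.2]
wrist lamp_body 0.6 [142, 355, 223, 411] [[486.3, -249.0], [36.0, 20.3], 72.8]
wrist lamp_body 0.31 [113, 0, 240, 62] [[501.1, 155.3], [107.7, 44.8], 0.2]
wrist spacer 0.76 [283, 247, 384, 328] [[636.7, -106.6], [58.3, 111.9], 57.4]
wrist filter 0.94 [124, 221, 234, 274] [[463.1, -57.4], [114.6, 58.5], 0.0]
wrist filter 0.73 [257, 111, 369, 208] [[613.2, 41.4], [109.9, 54.3], 30.8]
wrist filter 0.71 [0, 82, 93, 201] [[337.2, 55.5], [117.4, 60.4], 46.6]
wrist mirror 0.7 [387, 0, 503, 43] [[725.4, 159.0], [30.2, 95.6], 89.8]
wrist hex_key 0.32 [115, 0, 241, 61] [[492.9, 160.3], [116.4, 48.0], 0.2]
```

```bash
python3 - <<'E'
import cv2,numpy as np
s=cv2.imread('pics/scene0.png')[140:420,90:560];w=cv2.imread('pics/wrist0.png')
s=cv2.resize(s,(504,300));w=cv2.resize(w,(400,300));d=cv2.resize(cv2.imread('pics/side0.png'),(400,300))
cv2.imwrite('pics/m0.png',np.vstack([np.hstack([w,d]),np.hstack([s,np.zeros((300,296,3),'uint8')])]))
E
```

```text
(no output)
```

View pics/m0.png

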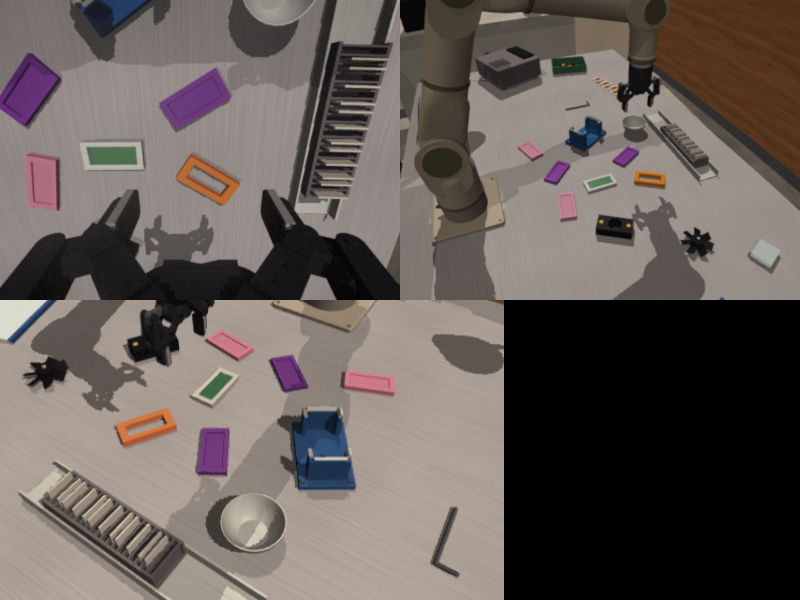

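The wrist view (top left) shows the white/green filter at about (112,155) and the orange spacer at (208,180). The side view shows the lamp at (615,226) and the jig at (585,135). First I look closely at the lamp.

Emit:
jog_arm(
  translation=[
    [-40,-50,0],
    [-80,-100,0],
    [-120,-150,0],
    [-160,-190,0],
    [-160,-190,0],
    [-160,-190,0],
    [-160,-190,0],
    [-160,-190,0],
  ],
  turn=[0,0,0,0,0,0,0,0],
)

```text
clock: 1.87
position: [0.4638, -0.1921, 0.2319]
ee_rot: [0.709, 0.705, 0.0, 0.0]
ft_force: [0.8, 0.3, 0.2]
grip_width: 1.001
```

```bash
cat > look.py <<'E'
from h import *
import sys
H=dict(jig=.012,lamp_body=.032,spacer=.014,filter=.010)
o=manip.get_obs();print(o['clock'],np.round(o['position'],4),o['ee_rot'].round(4) if hasattr(o['ee_rot'],'round') else o['ee_rot'])
p=manip.camera('wrist');save(p,sys.argv[1])
for l in sys.argv[2:]:
    for d in manip.outline_of(p,l)[:2]:
        print(l,round(d['confidence'],2),d['extent'],rect(p,d['mask'],H[l]))
    for d in manip.pinpoint(p,l)[:1]: print('pin',d['confidence'],at(p,d['at'],0))
E
python3 look.py w1 lamp_body spacer filter
```

```text
1.8667 [ 0.4638 -0.1921  0.2319] [7.087e-01 7.055e-01 2.000e-04 5.000e-04]
lamp_body 0.9 [234.0, 216.4, 346.9, 307.9] ((431.0472106933594, -258.8912048339844), (64.35686492919922, 110.33548736572266), 58.00514221191406)
pin 0.85 [ 0.42441617 -0.2595403   0.        ]
spacer 0.71 [430.6, 61.1, 555.9, 171.3] ((634.3795776367188, -109.4796142578125), (57.99671173095703, 115.17044067382812), 57.690799713134766)
pin 0.74 [ 0.6375623  -0.11187496  0.        ]
filter 0.67 [261.2, 27.0, 380.9, 95.1] ((461.55255126953125, -59.60603332519531), (55.948692321777344, 111.47306823730469), 89.75609588623047)
filter 0.56 [152.2, 61.5, 214.3, 185.9] ((321.3594970703125, -116.73385620117188), (111.48600006103516, 58.450443267822266), 79.53472900390625)
pin 0.74 [ 0.32030467 -0.11774213  0.        ]
```

```bash
cat >> h.py <<'E'
from scipy.optimize import minimize
def fitbox(p,mask,x0,L,W,z0,z1,S=4):
    m=cv2.resize(mask.astype('uint8'),None,fx=S,fy=S,interpolation=0)
    def hull(v):
        a=np.radians(v[2]);R=np.array([[np.cos(a),-np.sin(a)],[np.sin(a),np.cos(a)]])
        q=np.array([[i*L/2,j*W/2] for i in(-1,1) for j in(-1,1)])@R.T+v[:2]/1000.
        P=np.vstack([np.c_[q,np.full(4,z)] for z in(z0,z1)]);u=(proj(p,P)+.5)*S-.5
        return cv2.convexHull(np.round(u).astype(np.int32))
    def cost(v):
        g=np.zeros_like(m);cv2.fillConvexPoly(g,hull(v),1);return 1-(g&m).sum()/(g|m).sum()
    v0=np.array(x0,float)
    r=minimize(cost,v0,method='Nelder-Mead',options=dict(initial_simplex=[v0,v0+[6,0,0],v0+[0,6,0],v0+[0,0,5]],xatol=.05,fatol=1e-5))
    return r.x.round(1),round(1-r.fun,3)
E
python3 - <<'E'
from h import *
p=manip.camera('wrist');save(p,'w2')
def filled(m):
    c=max(cv2.findContours(m.astype('uint8'),0,1)[0],key=cv2.contourArea);g=np.zeros(m.shape,'uint8');cv2.drawContours(g,[c],-1,1,-1);return g
for l,h,x0 in(('lamp_body',.032,(428,-261,-32)),('spacer',.014,(636,-110,-32)),('filter',.010,(461,-59,0))):
    d=manip.outline_of(p,l)[0];print(l,d['extent'],fitbox(p,filled(d['mask']),x0,.11,.054,0,h))
E
```

```text
lamp_body [235.1, 216.1, 346.1, 312.5] (array([ 428.5, -263.3,  -32.5]), np.float64(0.979))
spacer [433.1, 63.0, 554.0, 176.0] (array([ 636.2, -109.4,  -31.8]), np.float64(0.977))
filter [151.8, 65.5, 214.7, 186.6] (array([461., -59.,   0.]), np.float64(0.0))
```

View pics/w2.png

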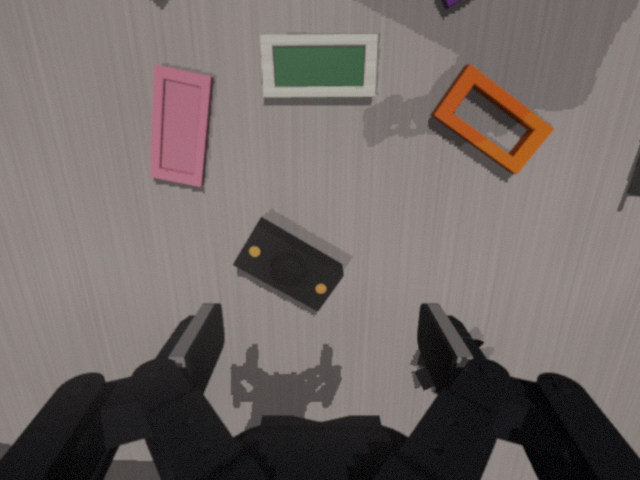

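Emit:
jog_arm(
  translation=[
    [-4,-8,-12],
    [-8,-16,-24],
    [-12,-24,-36],
    [-16,-32,-48],
    [-20,-40,-60],
    [-24,-48,-72],
    [-28,-56,-84],
    [-32,-64,-96],
    [-35,-71,-105],
    [-35,-71,-105],
    [-35,-71,-105],
    [-35,-71,-105],
  ],
  turn=[6.5,13,19.5,26,32.5,39,45.5,52,57.8,57.8,57.8,57.8],
)

```text
clock: 3.42
position: [0.4308, -0.2604, 0.1269]
ee_rot: [0.279, 0.96, 0.0, 0.0]
ft_force: [0.0, -0.8, 0.5]
grip_width: 0.996
```

```bash
python3 - <<'E'
from h import *
o=manip.get_obs();print(o['clock'],o['position'],o['ee_rot'],2*np.degrees(np.arctan2(o['ee_rot'][1],o['ee_rot'][0]))-90)
p=manip.camera('wrist');save(p,'w3');s=manip.camera('scene');save(s,'s3')
for q in(p,s):
  for d in manip.outline_of(q,'lamp_body')[:2]:
    print(d['extent'],d['confidence'],fitbox(q,d['mask'],(428,-263,-32),.11,.054,0,.032))
for d in manip.outline_of(s,'jig')[:1]:
    print('jig',d['extent'],fitbox(s,d['mask'],(500,220,5),.16,.104,0,.03)); np.save('jm.npy',d['mask'])
for d in manip.pinpoint(s,'pocket_floor')+manip.pinpoint(s,'jig'): print(d['confidence'],at(s,d['at'],.012))
print(proj(p,[[.4285,-.2633,.032]]))
E
```

```text
3.4167 [ 0.43079667 -0.26038213  0.12686899] [2.78577860e-01 9.60413589e-01 1.32211101e-05 3.38018701e-04] 57.64930751208908
[276.7, 156.2, 357.4, 308.3] 0.82 (array([ 428.6, -263.3,  -32.2]), np.float64(0.982))
[207.8, 163.8, 254.8, 201.3] 0.65 (array([ 432.9, -262.4,  -32. ]), np.float64(0.965))
jig [363.6, 239.4, 420.1, 317.3] (array([511. , 220.4,  31.4]), np.float64(0.863))
0.95 [0.50879581 0.22503123 0.012     ]
0.73 [0.52283335 0.225348   0.012     ]
[[317.0070089 239.7420179]]
```

View pics/w3.png

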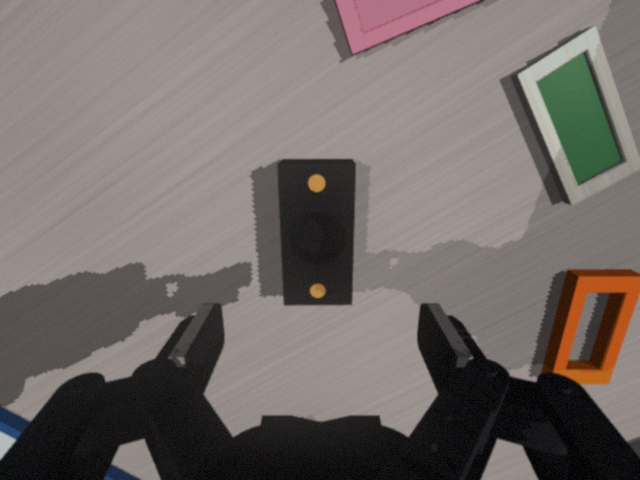

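The lamp lies centred between the fingers in w3 (dots at (316,183) and (317,291)). I descend on it.

Emit:
jog_arm(
  translation=[
    [-2,-3,-30],
    [-2,-3,-60],
    [-2,-3,-85],
    [-2,-3,-105],
    [-2,-3,-115],
    [-2,-3,-120],
    [-2,-3,-120],
    [-2,-3,-120],
    [-2,-3,-120],
  ],
  turn=[0,0,0,0,0,0,0,0,0],
)

```text
clock: 4.52
position: [0.4293, -0.264, 0.0078]
ee_rot: [0.277, 0.961, -0.0, 0.001]
ft_force: [-0.3, 0.1, 0.6]
grip_width: 1.001
```

Emit:
jog_arm(
  translation=[
    [0,0,0],
    [0,0,0],
    [0,0,0],
    [0,0,0],
    [0,0,0],
    [0,0,0],
    [0,0,0],
    [0,0,0],
  ],
  turn=[0,0,0,0,0,0,0,0],
  grip=45,
  grip_force=40,
)

```text
clock: 5.18
position: [0.4299, -0.2642, 0.0087]
ee_rot: [0.277, 0.961, -0.0, 0.002]
ft_force: [-1.2, 1.7, 7.1]
grip_width: 0.623
```

```bash
python3 - <<'E'
from h import *
o=manip.get_obs();print(o,manip.hold_point_z)
E
```

```text
{'clock': 5.1833, 'joint_pos': array([ 0.38921456,  0.31917089,  0.08015814,  1.99983935, -0.03464265,
        0.82004475,  1.49801184]), 'joint_velocities': array([-0.00093633,  0.00030526,  0.0015021 , -0.00103548,  0.00078023,
        0.00094183, -0.00130619]), 'tau': array([ 1.83922369e-01, -4.83543134e+01,  1.89193927e+00, -2.80117214e+01,
        1.11718469e-01, -5.60821351e-01, -1.82548922e-05]), 'position': array([ 0.42992015, -0.26418117,  0.0086934 ]), 'ee_rot': array([ 2.77156132e-01,  9.60823018e-01, -2.49603047e-04,  1.88254584e-03]), 'ft_force': array([-1.24807488,  1.7040602 ,  7.06662168]), 'torque': array([ 0.26101499,  0.30450498, -0.00491478]), 'grip_width': 0.6227791320608098} 0.0187
```

Emit:
jog_arm(
  translation=[
    [0,0,10],
    [0,0,30],
    [0,0,65],
    [0,0,100],
    [0,0,135],
    [0,20,160],
    [10,50,180],
    [20,80,195],
    [25,110,205],
    [30,145,215],
    [40,180,220],
    [45,215,220],
  ],
  turn=[0,0,0,-5,-10,-15,-21,-27,-33,-39,-45,-51],
)

```text
clock: 6.18
position: [0.4755, -0.0476, 0.2307]
ee_rot: [0.666, 0.746, -0.0, 0.003]
ft_force: [1.5, -0.1, -2.6]
grip_width: 0.618
```

Emit:
jog_arm(
  translation=[
    [5,35,0],
    [10,70,0],
    [15,105,0],
    [25,140,0],
    [25,150,0],
    [25,150,0],
    [25,150,0],
    [25,150,0],
  ],
  turn=[-4,-8,-8,-8,-8,-8,-8,-8],
)

```text
clock: 6.85
position: [0.5003, 0.1008, 0.2308]
ee_rot: [0.717, 0.697, -0.001, 0.003]
ft_force: [0.2, -0.8, -3.2]
grip_width: 0.619
```

```bash
python3 - <<'E'
from h import *
o=manip.get_obs();print(o['clock'],o['position'],o['grip_width'],2*np.degrees(np.arctan2(o['ee_rot'][1],o['ee_rot'][0]))-90)
p=manip.camera('wrist');save(p,'w4');s=manip.camera('side')
for q in(p,s):
  for d in manip.pinpoint(q,'pocket_floor')[:2]: print(d['confidence'],d['at'],at(q,d['at'],.012))
for d in manip.outline_of(p,'jig')[:1]: print(d['extent'],d['confidence'],fitbox(p,d['mask'],(505,225,31),.16,.104,0,.012))
E
```

```text
6.85 [0.50033514 0.10083383 0.23078657] 0.6190547190152798 -1.5946227550944911
0.76 [327.2, 74.5] [0.50887569 0.2219709  0.012     ]
0.6 [300.0, 217.6] [0.51575979 0.21564584 0.012     ]
0.45 [307.0, 169.7] [0.62135153 0.44181556 0.012     ]
[234.8, 0.0, 426.8, 166.7] 0.93 (array([511.4, 222.8,  33. ]), np.float64(0.976))
```

View pics/w4.png

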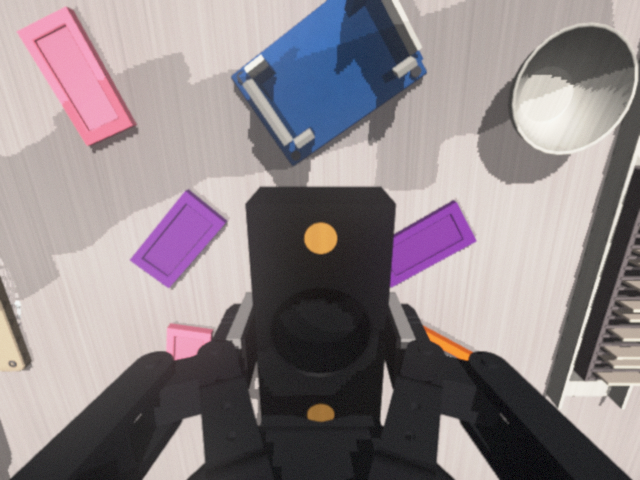

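Emit:
jog_arm(
  translation=[
    [-10,5,5],
    [-25,12,10],
    [-40,20,15],
    [-55,30,20],
    [-70,40,25],
    [-80,50,30],
    [-85,55,30],
    [-90,55,30],
    [-90,55,30],
    [-90,55,30],
    [-90,55,30],
  ],
  turn=[-7,-14,-21,-28,-35,-42,-49,-55.5,-55.5,-55.5,-55.5],
)

```text
clock: 8.02
position: [0.4109, 0.156, 0.2608]
ee_rot: [0.959, 0.285, -0.002, 0.002]
ft_force: [0.7, -0.6, -2.9]
grip_width: 0.619
```

```bash
python3 - <<'E'
from h import *
o=manip.get_obs();print(o['clock'],o['position'],o['joint_pos'],o['grip_width'],2*np.degrees(np.arctan2(o['ee_rot'][1],o['ee_rot'][0]))-90)
p=manip.camera('wrist');save(p,'w5')
for d in manip.pinpoint(p,'pocket_floor')[:2]: print(d['confidence'],d['at'],at(p,d['at'],.012))
for d in manip.outline_of(p,'jig')[:1]: print(d['extent'],d['confidence'],fitbox(p,d['mask'],(510,222,32),.16,.104,0,.012))
E
```

```text
8.0167 [0.41087403 0.15598797 0.26081361] [-0.13630711 -0.07807426 -0.31318365  1.85498838 -0.02053011  1.36500914
 -1.43764821] 0.6194100881821296 -56.913963048303465
0.56 [319.6, 79.7] [0.5092353  0.22124646 0.012     ]
[267.9, 0.1, 372.2, 160.7] 0.77 (array([510.4, 222.2,  32.7]), np.float64(0.986))
```

View pics/w5.png

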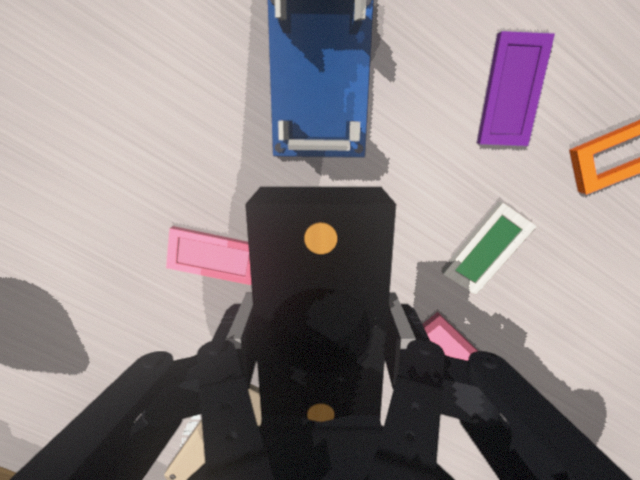

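Emit:
jog_arm(
  translation=[
    [0,0,40],
    [0,0,80],
    [0,0,80],
    [0,0,80],
    [0,0,80],
  ],
  turn=[0,0,0,0,0],
)

```text
clock: 8.58
position: [0.4108, 0.1561, 0.34]
ee_rot: [0.959, 0.284, -0.002, 0.002]
ft_force: [-0.5, -0.2, -4.4]
grip_width: 0.623
```

```bash
cat >> h.py <<'E'
def jigparts():
    B=[(-80,80,-52,52,0,12)];lip=[]
    for s in(-1,1):
        B.append((*sorted((s*58,s*66)),-37,37,12,64))
        for t in(-1,1): B.append((*sorted((s*41,s*66)),*sorted((t*29,t*37)),12,64))
    P=[np.array([[x,y,z] for x in b[:2] for y in b[2:4] for z in b[4:]],float) for b in B]
    return P
def pose(P,v):
    a=np.radians(v[2]);R=np.array([[np.cos(a),-np.sin(a),0],[np.sin(a),np.cos(a),0],[0,0,1]])
    return (P@R.T+[v[0],v[1],0])/1000
def silh(p,parts,v,S=3):
    g=np.zeros((480*S,640*S),'uint8')
    for P in parts: cv2.fillConvexPoly(g,cv2.convexHull(np.round((proj(p,pose(P,v))+.5)*S-.5).astype(np.int32)),1)
    return g
def fitparts(views,parts,x0,S=3):
    ms=[(p,cv2.resize(m.astype('uint8'),None,fx=S,fy=S,interpolation=0)) for p,m in views]
    def cost(v):
        c=0
        for p,m in ms: g=silh(p,parts,v,S);c+=1-(g&m).sum()/(g|m).sum()
        return c/len(ms)
    v0=np.array(x0,float)
    r=minimize(cost,v0,method='Nelder-Mead',options=dict(initial_simplex=[v0,v0+[6,0,0],v0+[0,6,0],v0+[0,0,5]],xatol=.05,fatol=1e-5))
    return r.x.round(2),round(1-r.fun,3)
E
python3 - <<'E'
from h import *
o=manip.get_obs();print(o['clock'],o['position'],2*np.degrees(np.arctan2(o['ee_rot'][1],o['ee_rot'][0]))-90)
V=[]
for n in('wrist','scene','side'):
    p=manip.camera(n);save(p,n+'6')
    for d in manip.pinpoint(p,'pocket_floor')[:1]: print(d['confidence'],d['at'],at(p,d['at'],.012))
    d=manip.outline_of(p,'jig')[0];V.append((p,d['mask']));print(n,d['extent'],d['confidence'],fitparts(V[-1:],jigparts(),(510,222,32)))
v,_=fitparts(V,jigparts(),(510,222,32));print(v,_)
p=V[0][0];f=p['frame'][:,:,::-1].copy()
for P in jigparts():
    q=np.round(proj(p,pose(P,v))*8).astype(int)
    for i in range(8):
        for b in(1,2,4):
            if not i&b: cv2.line(f,tuple(q[i]),tuple(q[i|b]),(0,255,255),1,cv2.LINE_AA,3)
cv2.imwrite('pics/j6.png',cv2.resize(f[:260,200:460],(780,780))[:600])
E
```

```text
8.5833 [0.41078056 0.15606844 0.33996852] -56.97256177791144
0.92 [321.5, 84.5] [0.51150829 0.21989099 0.012     ]
wrist [279.2, 7.0, 362.8, 154.2] 0.58 (array([510.56, 222.31,  32.27]), np.float64(0.978))
0.67 [390.1, 282.4] [0.51539393 0.22294064 0.012     ]
scene [363.7, 239.5, 421.3, 319.3] 0.85 (array([510.99, 220.87,  32.23]), np.float64(0.969))
0.73 [296.7, 215.4] [0.51098798 0.2284009  0.012     ]
side [264.4, 185.4, 334.2, 244.2] 0.92 (array([512.43, 226.37,  33.33]), np.float64(0.944))
[510.6  222.27  32.55] 0.949
```

View pics/j6.png

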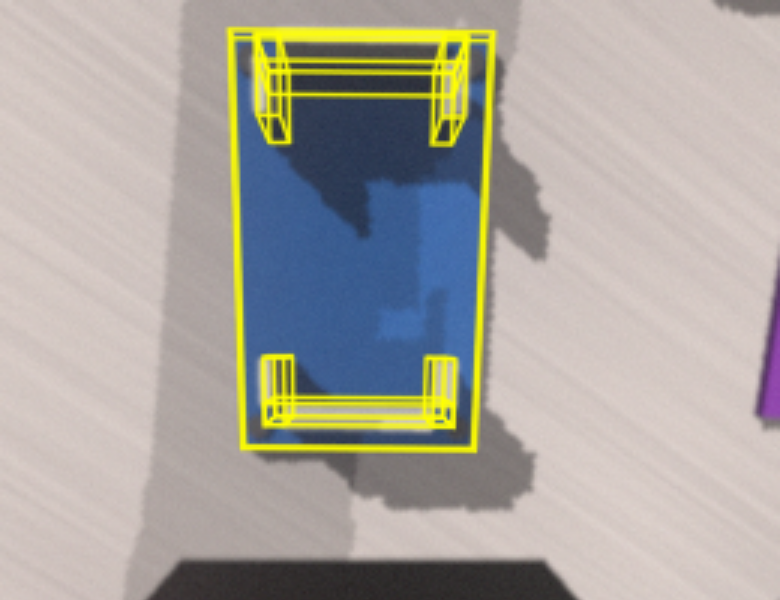

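```bash
python3 - <<'E'
from h import *
o=manip.get_obs();p=manip.camera('wrist');f=p['frame'].astype(int)
m=((f[:,:,0]>120)&(f[:,:,2]<90)&(f[:,:,0]-f[:,:,2]>70)).astype('uint8');m[:,:290]=0;m[:,350:]=0;m[:200]=0
n,_,st,c=cv2.connectedComponentsWithStats(m);z=o['position'][2]+.0233
a=[]
for i in range(1,n):
    if st[i,4]>60: w=at(p,c[i],z);print(c[i],st[i,4],w);a.append(w)
print(np.mean(a,0)-o['position'],np.linalg.norm(a[0]-a[-1]), np.degrees(np.arctan2(*(a[0]-a[-1])[1::-1])))
E
```

```text
[320.26309379 237.90255786] 821 [0.44415116 0.17908854 0.36375481]
[0.03344276 0.02288436 0.0233    ] 0.0 0.0
```

Emit:
jog_arm(
  translation=[
    [20,13,-25],
    [40,26,-60],
    [60,39,-95],
    [80,52,-130],
    [95,62,-165],
    [99.4,65.3,-195],
    [99.4,65.3,-220],
    [99.4,65.3,-240],
    [99.4,65.3,-240],
    [99.4,65.3,-240],
    [99.4,65.3,-240],
  ],
  turn=[-0.7,-0.7,-0.7,-0.7,-0.7,-0.7,-0.7,-0.7,-0.7,-0.7,-0.7],
)

```text
clock: 10.0
position: [0.5109, 0.2219, 0.1021]
ee_rot: [0.961, 0.278, -0.001, 0.002]
ft_force: [0.0, 0.5, -2.7]
grip_width: 0.624
```

```bash
cat > st.py <<'E'
from h import *
o=manip.get_obs();q=o['ee_rot'];print(o['clock'],(o['position']*1000).round(1),o['ft_force'].round(1),o['torque'].round(2),o['grip_width']*85.4,2*np.degrees(np.arctan2(q[1],q[0]))-90)
E
python3 - <<'E'
import st
from h import *
v=(510.8,221.8,32.3)
for n in('scene','side'):
    p=manip.camera(n);save(p,n+'7')
    for l in('lamp_body','jig'):
      for d in manip.outline_of(p,l)[:1]: print(n,l,d['confidence'],d['extent'])
    q=proj(p,[[.511,.222,.09]])[0].astype(int);f=p['frame'][q[1]-60:q[1]+60,q[0]-75:q[0]+75,::-1]
    cv2.imwrite(f'pics/c7{n}.png',cv2.resize(f,(400,320),interpolation=cv2.INTER_CUBIC))
cv2.imwrite('pics/c7.png',np.hstack([cv2.imread('pics/c7scene.png'),cv2.imread('pics/c7side.png')]))
E
```

```text
10.0 [510.9 221.9 102.1] [ 0.   0.5 -2.7] [ 0.02 -0.03 -0.01] 53.26008819859807 -57.709273662384234
scene lamp_body 0.75 [380.0, 225.1, 416.5, 276.2]
scene jig 0.62 [362.8, 241.0, 421.5, 317.3]
side lamp_body 0.78 [272.3, 176.4, 318.7, 205.3]
side jig 0.56 [264.6, 187.2, 332.0, 241.7]
```

View pics/c7.png

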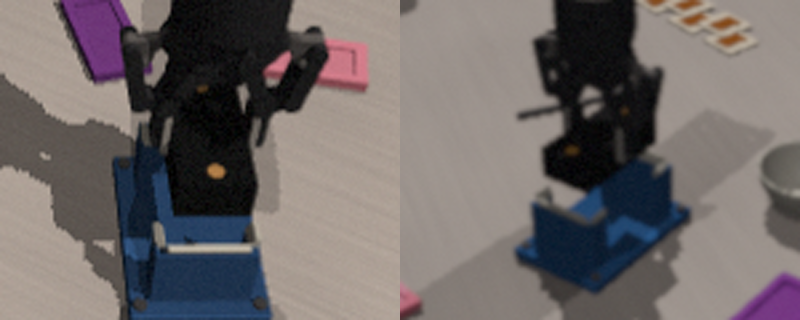

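The lamp hangs squarely over the pocket in both views. I descend in stages, watching the force.

Emit:
jog_arm(
  translation=[
    [-0.5,-0.4,-10],
    [-0.5,-0.4,-20],
    [-0.5,-0.4,-28],
    [-0.5,-0.4,-36],
    [-0.5,-0.4,-44],
    [-0.5,-0.4,-50],
    [-0.5,-0.4,-50],
  ],
  turn=[0,0,0,0,0,0,0],
)

```text
clock: 10.88
position: [0.5094, 0.221, 0.0498]
ee_rot: [0.961, 0.278, -0.002, 0.002]
ft_force: [-0.3, -0.1, -3.8]
grip_width: 0.621
```

Emit:
jog_arm(
  translation=[
    [0,0,-8],
    [0,0,-16],
    [0,0,-23],
    [0,0,-26],
    [0,0,-28],
    [0,0,-29],
    [0,0,-29],
  ],
  turn=[0,0,0,0,0,0,0],
)

```text
clock: 11.47
position: [0.5093, 0.221, 0.021]
ee_rot: [0.961, 0.278, -0.002, 0.002]
ft_force: [-0.3, -0.0, -2.6]
grip_width: 0.622
```

Emit:
jog_arm(
  translation=[
    [0,0,-0.5],
    [0,0,-1],
    [0,0,-1.5],
    [0,0,-2],
    [0,0,-2],
  ],
  turn=[0,0,0,0,0],
)

```text
clock: 11.88
position: [0.5094, 0.221, 0.0207]
ee_rot: [0.961, 0.278, -0.002, 0.002]
ft_force: [-8.0, -5.2, 18.8]
grip_width: 0.619
```

Emit:
jog_arm(
  translation=[
    [0,0,1],
    [0,0,1],
    [0,0,1],
    [0,0,1],
    [0,0,1],
  ],
  turn=[0,0,0,0,0],
  grip=80,
)

```text
clock: 12.3
position: [0.5094, 0.221, 0.0216]
ee_rot: [0.961, 0.278, -0.002, 0.002]
ft_force: [-0.4, -1.0, -0.0]
grip_width: 0.934
```

```bash
python3 st.py
```

```text
12.3 [509.4 221.   21.6] [-0.4 -1.  -0. ] [ 0.02 -0.   -0.02] 79.79566603230577 -57.715200589457496
```

Emit:
jog_arm(
  translation=[
    [0,0,25],
    [0,0,65],
    [0,0,105],
    [5,-20,130],
    [15,-55,130],
    [30,-93,130],
    [45,-130,130],
    [60,-168,130],
    [75,-205,130],
    [90,-240,130],
    [100,-275,130],
    [110,-305,130],
  ],
  turn=[0,0,3,10,17,24,31,38,45,52,59,66],
)

```text
clock: 13.3
position: [0.6197, -0.0876, 0.1513]
ee_rot: [0.663, 0.749, -0.001, 0.004]
ft_force: [0.0, 0.0, 0.4]
grip_width: 0.937
```

Emit:
jog_arm(
  translation=[
    [8,-12,-5],
    [15,-24,-10],
    [15,-24,-15],
    [15,-24,-20],
    [15,-24,-20],
    [15,-24,-20],
    [15,-24,-20],
    [15,-24,-20],
    [15,-24,-20],
    [15,-24,-20],
  ],
  turn=[7,14,21,28,35,42,49,49.9,49.9,49.9],
)

```text
clock: 14.13
position: [0.6347, -0.1116, 0.1312]
ee_rot: [0.287, 0.958, 0.001, 0.003]
ft_force: [-0.4, -0.1, 0.3]
grip_width: 0.939
```

```bash
python3 - <<'E'
import st
from h import *
p=manip.camera('wrist');save(p,'w8')
d=manip.outline_of(p,'spacer')[0]
c=max(cv2.findContours(d['mask'].astype('uint8'),0,1)[0],key=cv2.contourArea);g=np.zeros((480,640),'uint8');cv2.drawContours(g,[c],-1,1,-1)
print(d['extent'],d['confidence'],fitbox(p,g,(636,-109,-32),.11,.054,0,.014))
E
```

```text
14.1333 [ 634.7 -111.6  131.2] [-0.4 -0.1  0.3] [-0.02  0.02  0.06] 80.1631193581022 56.622342451514584Traceback (most recent call last):
  File "<stdin>", line 4, in <module>
IndexError: list index out of range
```

```bash
python3 - <<'E'
from h import *
p=manip.camera('wrist');save(p,'w9');f=p['frame'].astype(int)
m=((f[:,:,0]>1.8*f[:,:,2]+25)&(f[:,:,0]-f[:,:,1]>40)).astype('uint8')
c=max(cv2.findContours(m,0,1)[0],key=cv2.contourArea);g=np.zeros((480,640),'uint8');cv2.drawContours(g,[c],-1,1,-1)
print(cv2.boundingRect(c),fitbox(p,g,(636,-109,-32),.11,.054,0,.014))
for d in manip.outline_of(p,'spacer'): print(d['extent'],d['confidence'])
f=p['frame'][:,:,::-1].copy();cv2.drawContours(f,[c],-1,(255,0,0),1);cv2.imwrite('pics/w9c.png',f)
E
```

```text
(289, 159, 72, 133) (array([ 636.9, -109.5,  -32.2]), np.float64(0.978))
[287.3, 156.8, 359.3, 297.2] 0.67
```

View pics/w9c.png

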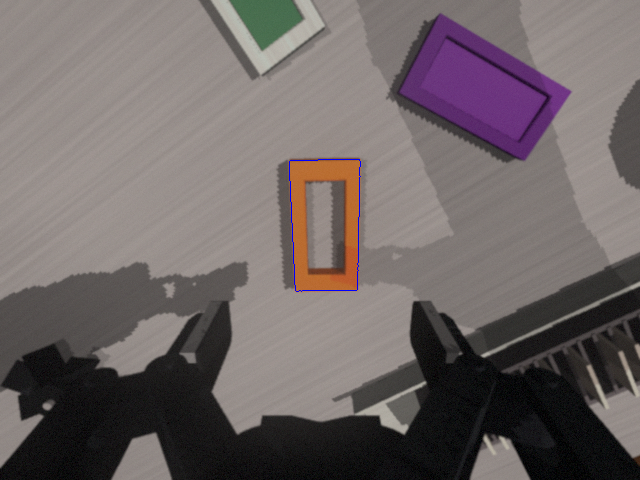

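The spacer outline fits closely in w9 (x 289–361, y 159–292), so I take it.

Emit:
jog_arm(
  translation=[
    [2.2,2.1,-30],
    [2.2,2.1,-65],
    [2.2,2.1,-95],
    [2.2,2.1,-115],
    [2.2,2.1,-124],
    [2.2,2.1,-128],
    [2.2,2.1,-128],
    [2.2,2.1,-128],
    [2.2,2.1,-128],
  ],
  turn=[1.2,1.2,1.2,1.2,1.2,1.2,1.2,1.2,1.2],
)

```text
clock: 15.08
position: [0.6381, -0.1095, 0.0051]
ee_rot: [0.276, 0.961, 0.001, 0.005]
ft_force: [-0.6, 0.7, 0.9]
grip_width: 0.934
```

Emit:
jog_arm(
  translation=[
    [0,0,0],
    [0,0,0],
    [0,0,0],
    [0,0,0],
    [0,0,0],
    [0,0,0],
    [0,0,0],
  ],
  turn=[0,0,0,0,0,0,0],
  grip=45,
  grip_force=30,
)

```text
clock: 15.67
position: [0.6389, -0.1096, 0.0066]
ee_rot: [0.276, 0.961, 0.001, 0.006]
ft_force: [-2.2, -0.1, 6.6]
grip_width: 0.618
```

```bash
python3 st.py
```

```text
15.6667 [ 638.9 -109.6    6.6] [-2.2 -0.1  6.6] [ 0.02  0.43 -0.04] 52.745283068569364 57.937147786371156
```

Emit:
jog_arm(
  translation=[
    [0,0,10],
    [0,0,30],
    [0,0,65],
    [0,0,105],
    [-10,10,140],
    [-30,30,165],
    [-52,55,185],
    [-76,80,205],
    [-100,107,225],
    [-125,135,240],
    [-150,165,255],
    [-175,195,265],
  ],
  turn=[0,0,0,-7,-14,-21,-28,-35,-42,-49,-56,-63],
)

```text
clock: 16.67
position: [0.4627, 0.0867, 0.2739]
ee_rot: [0.74, 0.673, -0.002, 0.006]
ft_force: [0.8, 1.1, -0.3]
grip_width: 0.615
```

Emit:
jog_arm(
  translation=[
    [-25,30,20],
    [-45,60,40],
    [-53,70,60],
    [-53,70,60],
    [-53,70,60],
    [-53,70,60],
    [-53,70,60],
    [-53,70,60],
    [-53,70,60],
    [-53,70,60],
  ],
  turn=[-7,-14,-21,-28,-35,-42,-49,-52.6,-52.6,-52.6],
)

```text
clock: 17.5
position: [0.4094, 0.1568, 0.3344]
ee_rot: [0.961, 0.277, -0.004, 0.005]
ft_force: [0.1, -0.2, -0.1]
grip_width: 0.616
```

```bash
python3 - <<'E'
import st
from h import *
p=manip.camera('wrist');save(p,'w10')
for d in manip.outline_of(p,'jig')[:1]: print('jig',d['extent'],d['confidence'],fitparts([(p,d['mask'])],jigparts(),(510,222,32)))
for l,h in(('lamp_body',.044),):
  for d in manip.outline_of(p,l)[:2]: print(l,d['extent'],d['confidence'],fitbox(p,d['mask'],(510,222,32),.11,.054,.040,.044))
  for d in manip.pinpoint(p,l)[:2]: print('pin',d['confidence'],at(p,d['at'],.012))
f=p['frame'].astype(int);m=((f[:,:,0]>120)&(f[:,:,2]<90)&(f[:,:,0]-f[:,:,2]>70)).astype('uint8');m[:,:270]=0;m[:,370:]=0
n,_,st_,c=cv2.connectedComponentsWithStats(m)
for i in range(1,n):
    if st_[i,4]>8: print('blob',c[i],st_[i,4],at(p,c[i],.044))
cv2.imwrite('pics/w10c.png',p['frame'][:400,120:520,::-1])
E
```

```text
17.5 [409.4 156.8 334.4] [ 0.1 -0.2 -0.1] [-0.03  0.03  0.07] 52.60402674423673 -57.849239947214016
jig [275.4, 5.0, 361.0, 151.4] 0.94 (array([510.96, 222.65,  31.96]), np.float64(0.563))
lamp_body [291.7, 28.3, 343.0, 135.5] 0.9 (array([507.4, 220.7,  32.1]), np.float64(0.979))
pin 0.75 [0.50622331 0.22534887 0.012     ]
blob [317.40625  41.     ] 96 [0.54311307 0.24322043 0.044     ]
blob [317.675  120.7625] 80 [0.47201396 0.19845512 0.044     ]
blob [329.11721398 262.66565385] 8557 [0.32285901 0.08664507 0.044     ]
blob [336.45 365.1 ] 20 [ 0.18266526 -0.01663855  0.044     ]
blob [274.61157025 401.16528926] 121 [0.07005427 0.02944203 0.044     ]
```

View pics/w10c.png

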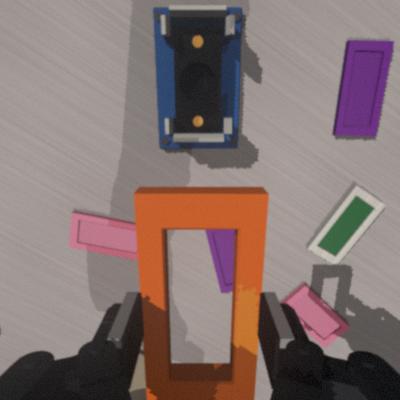

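```bash
cat > hand.py <<'E'
# fit the part held: usage hand.py colour dz h ; dz=TCP height above part bottom (m)
from h import *
import sys
col,dz,h=sys.argv[1],float(sys.argv[2]),float(sys.argv[3])
o=manip.get_obs();p=manip.camera('wrist');save(p,'hand_'+col);f=p['frame'].astype(int)
if col=='orange': m=((f[:,:,0]>1.8*f[:,:,2]+25)&(f[:,:,0]-f[:,:,1]>40))
else:
    d=manip.outline_of(p,'filter');d=[e for e in d if 240<(e['extent'][0]+e['extent'][2])/2<400 and e['extent'][3]>280];print([e['extent'] for e in d]);m=d[0]['mask']
m=m.astype('uint8');m[285:]=0;m[:150]=0
n,lab,s,_=cv2.connectedComponentsWithStats(m);m=(lab==1+np.argmax(s[1:,4])).astype('uint8')
c=max(cv2.findContours(m,0,1)[0],key=cv2.contourArea)[:,0]
m=np.zeros_like(m);cv2.fillConvexPoly(m,cv2.convexHull(c),1)
z=o['position'][2]-dz;t=o['position']*1000
B=np.array([[x,y,zz] for x in(-55,55) for y in(-27,27) for zz in(z*1000,(z+h)*1000)],float)
q=o['ee_rot'];a=2*np.degrees(np.arctan2(q[1],q[0]))
def cost(v):
    g=silh(p,[B],v,4);M=cv2.resize(m,None,fx=4,fy=4,interpolation=0);g[285*4:]=0
    return 1-(g&M).sum()/(g|M).sum()
v0=np.array([t[0],t[1],a]);r=minimize(cost,v0,method='Nelder-Mead',options=dict(initial_simplex=[v0,v0+[4,0,0],v0+[0,4,0],v0+[0,0,3]],xatol=.05,fatol=1e-5))
d=r.x[:2]-t[:2];u=np.radians(a);print(r.x,1-r.fun,'along',d@[np.cos(u),np.sin(u)],'across',d@[-np.sin(u),np.cos(u)],'ang',r.x[2]-a)
E
python3 hand.py orange .0066 .014
```

```text
[407.7082743  156.92071175  31.76485834] 0.992188191773005 along -1.479706022766223 across 1.1069624703585133 ang -0.32348511813272296
```

Camera-measured in-hand offsets agree with where the lamp ended up: seated, but close to the near end wall. I place the spacer using those offsets.

Emit:
jog_arm(
  translation=[
    [20,13,-25],
    [40,26,-60],
    [60,39,-95],
    [80,52,-130],
    [95,61,-165],
    [103.1,65.5,-195],
    [103.1,65.5,-220],
    [103.1,65.5,-235],
    [103.1,65.5,-235],
    [103.1,65.5,-235],
    [103.1,65.5,-235],
  ],
  turn=[0.3,0.3,0.3,0.3,0.3,0.3,0.3,0.3,0.3,0.3,0.3],
)

```text
clock: 18.67
position: [0.5133, 0.2226, 0.1004]
ee_rot: [0.96, 0.279, -0.003, 0.005]
ft_force: [0.3, -0.0, -0.1]
grip_width: 0.612
```

```bash
python3 st.py
```

```text
18.6667 [513.3 222.6 100.4] [ 0.3 -0.  -0.1] [ 0.05  0.03 -0.  ] 52.28660343647298 -57.620307954270345
```

Emit:
jog_arm(
  translation=[
    [0,0,-8],
    [0,0,-16],
    [0,0,-24],
    [0,0,-32],
    [0,0,-39],
    [0,0,-44],
    [0,0,-46],
    [0,0,-46],
  ],
  turn=[0,0,0,0,0,0,0,0],
)

```text
clock: 19.33
position: [0.513, 0.2225, 0.0537]
ee_rot: [0.96, 0.279, -0.004, 0.005]
ft_force: [0.7, 0.3, -0.3]
grip_width: 0.617
```

Emit:
jog_arm(
  translation=[
    [0,0,-1],
    [0,0,-2],
    [0,0,-3],
    [0,0,-4],
    [0,0,-4],
  ],
  turn=[0,0,0,0,0],
)

```text
clock: 19.75
position: [0.5132, 0.2226, 0.0506]
ee_rot: [0.96, 0.279, -0.004, 0.005]
ft_force: [-3.4, -1.5, 6.6]
grip_width: 0.617
```

Contact came exactly at the expected 50.6 mm. I release and look.

Emit:
jog_arm(
  translation=[
    [0,0,0.5],
    [0,0,0.5],
    [0,0,0.5],
    [0,0,0.5],
    [0,0,0.5],
  ],
  turn=[0,0,0,0,0],
  grip=80,
)

```text
clock: 20.17
position: [0.5132, 0.2226, 0.051]
ee_rot: [0.96, 0.279, -0.004, 0.005]
ft_force: [0.2, -0.3, 0.4]
grip_width: 0.942
```

Emit:
jog_arm(
  translation=[
    [0,0,25],
    [0,0,65],
    [0,0,105],
    [-10,-20,130],
    [-15,-50,140],
    [-20,-80,150],
    [-25,-115,160],
    [-30,-150,160],
    [-35,-185,160],
    [-40,-220,160],
    [-45,-255,160],
    [-48,-275,160],
  ],
  turn=[0,0,0,-4,-8,-12,-16,-20,-24,-28,-32,-32],
)

```text
clock: 21.17
position: [0.4643, -0.0565, 0.211]
ee_rot: [1.0, -0.001, -0.005, 0.004]
ft_force: [0.0, -0.5, -0.7]
grip_width: 0.936
```

```bash
python3 - <<'E'
import st
from h import *
p=manip.camera('wrist');save(p,'w11')
for d in manip.outline_of(p,'filter')[:3]: print(d['extent'],d['confidence'],fitbox(p,d['mask'],(461,-58,0),.11,.054,0,.010))
p=manip.camera('scene');save(p,'s11')
for d in manip.outline_of(p,'spacer')[:2]: print(d['extent'],d['confidence'])
E
```

```text
21.1667 [464.3 -56.5 211. ] [ 0.  -0.5 -0.7] [-0.03 -0.06  0.01] 79.94925267525757 -90.09309066244371
[37.8, 326.1, 139.4, 385.8] 0.88 (array([461., -58.,   0.]), np.float64(0.0))
[292.7, 146.6, 350.2, 254.6] 0.76 (array([461.4, -59.1,   0.5]), np.float64(0.975))
[320.2, 290.4, 412.1, 345.7] 0.74 (array([461., -58.,   0.]), np.float64(0.0))
[377.0, 247.5, 413.9, 285.0] 0.97
```

Emit:
jog_arm(
  translation=[
    [-1,-3,-35],
    [-1,-3,-75],
    [-1,-3,-115],
    [-1,-3,-150],
    [-1,-3,-180],
    [-1,-3,-198],
    [-1,-3,-206],
    [-1,-3,-209],
    [-1,-3,-209],
    [-1,-3,-209],
  ],
  turn=[0.5,0.5,0.5,0.5,0.5,0.5,0.5,0.5,0.5,0.5],
)

```text
clock: 22.2
position: [0.4653, -0.0549, 0.0032]
ee_rot: [1.0, 0.008, -0.004, 0.004]
ft_force: [0.7, -0.4, 0.5]
grip_width: 0.934
```

```bash
python3 st.py
```

```text
22.2 [465.3 -54.9   3.2] [ 0.7 -0.4  0.5] [-0.04  0.    0.06] 79.80362484054163 -89.11093166333794
```

Emit:
jog_arm(
  translation=[
    [-1,-2,0],
    [-2.5,-5,0],
    [-2.5,-5,0],
    [-2.5,-5,0],
    [-2.5,-5,0],
  ],
  turn=[-0.4,-0.4,-0.4,-0.4,-0.4],
)

```text
clock: 22.62
position: [0.4629, -0.06, 0.0035]
ee_rot: [1.0, 0.004, -0.004, 0.004]
ft_force: [-0.1, -0.4, -0.4]
grip_width: 0.939
```

Emit:
jog_arm(
  translation=[
    [0,0,0],
    [0,0,0],
    [0,0,0],
    [0,0,0],
    [0,0,0],
    [0,0,0],
    [0,0,0],
  ],
  turn=[0,0,0,0,0,0,0],
  grip=45,
  grip_force=30,
)

```text
clock: 23.2
position: [0.463, -0.06, 0.0039]
ee_rot: [1.0, 0.004, -0.004, 0.004]
ft_force: [-2.9, 0.5, 6.5]
grip_width: 0.613
```

```bash
python3 st.py
```

```text
23.2 [463.  -60.    3.9] [-2.9  0.5  6.5] [0.07 0.53 0.03] 52.36156382270431 -89.52320585355112
```

Emit:
jog_arm(
  translation=[
    [0,0,10],
    [0,0,30],
    [0,0,65],
    [0,0,105],
    [0,10,143],
    [-5,20,180],
    [-12,40,215],
    [-20,65,245],
    [-27,90,270],
    [-35,120,290],
    [-42,150,310],
    [-48,185,325],
  ],
  turn=[0,0,0,3,6,10,14,18,22,26,30,31.8],
)

```text
clock: 24.2
position: [0.4142, 0.1259, 0.3313]
ee_rot: [0.96, 0.279, -0.001, 0.005]
ft_force: [0.9, -0.3, -0.8]
grip_width: 0.616
```

Emit:
jog_arm(
  translation=[
    [-6,32,6],
    [-6,32,6],
    [-6,32,6],
    [-6,32,6],
    [-6,32,6],
    [-6,32,6],
  ],
  turn=[0,0,0,0,0,0],
)

```text
clock: 24.7
position: [0.4083, 0.1568, 0.337]
ee_rot: [0.96, 0.279, -0.002, 0.005]
ft_force: [-0.3, -0.1, -1.5]
grip_width: 0.613
```

```bash
python3 st.py; python3 hand.py filt .0039 .010; python3 - <<'E'
from h import *
p=manip.camera('wrist');save(p,'w12')
for d in manip.outline_of(p,'spacer')[:2]:
  c=max(cv2.findContours(d['mask'].astype('uint8'),0,1)[0],key=cv2.contourArea);g=np.zeros((480,640),'uint8');cv2.drawContours(g,[c],-1,1,-1)
  print('spacer',d['extent'],fitbox(p,g,(510,222,32),.11,.054,.054,.058))
cv2.imwrite('pics/w12c.png',p['frame'][:400,120:520,::-1])
E
```

```text
24.7 [408.3 156.8 337. ] [-0.3 -0.1 -1.5] [0.02 0.07 0.  ] 52.34728364669206 -57.653259157787666
[[252.2, 187.8, 388.2, 405.8]]
[406.87324155 156.53034591  32.86215717] 0.9904199520997605 along -1.33956189418982 across 0.5082103538099629 ang 0.5154163261351599
spacer [295.9, 20.9, 346.0, 135.1] (array([511.6, 222.4,  32. ]), np.float64(0.977))
```

View pics/w12c.png

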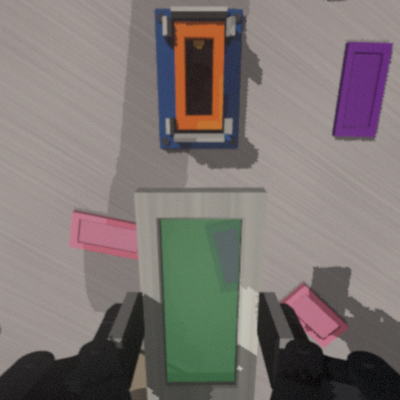

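The spacer is centred in the pocket in w12, between brackets at about (200,12) and (200,137) in the crop. The filter in hand is green, so I place it.

Emit:
jog_arm(
  translation=[
    [20,13,-25],
    [40,26,-60],
    [60,39,-95],
    [80,52,-130],
    [95,61,-165],
    [104,65.5,-195],
    [104,65.5,-220],
    [104,65.5,-237],
    [104,65.5,-237],
    [104,65.5,-237],
    [104,65.5,-237],
    [104,65.5,-237],
  ],
  turn=[0,0,0,0,0,0,0,0,0,0,0,0],
)

```text
clock: 25.9
position: [0.5132, 0.2232, 0.1019]
ee_rot: [0.96, 0.279, -0.0, 0.005]
ft_force: [-0.1, -0.4, -0.6]
grip_width: 0.617
```

```bash
python3 st.py
```

```text
25.9 [513.2 223.2 101.9] [-0.1 -0.4 -0.6] [ 0.07 -0.02 -0.  ] 52.651849212267905 -57.614869169058785
```

Emit:
jog_arm(
  translation=[
    [-0.7,-0.7,-8],
    [-0.7,-0.7,-16],
    [-0.7,-0.7,-23],
    [-0.7,-0.7,-29],
    [-0.7,-0.7,-34],
    [-0.7,-0.7,-37],
    [-0.7,-0.7,-37],
  ],
  turn=[0,0,0,0,0,0,0],
)

```text
clock: 26.48
position: [0.512, 0.2224, 0.064]
ee_rot: [0.96, 0.279, -0.001, 0.005]
ft_force: [-0.1, 0.2, -1.8]
grip_width: 0.612
```

Emit:
jog_arm(
  translation=[
    [0,0,-1],
    [0,0,-2],
    [0,0,-3],
    [0,0,-4],
    [0,0,-4],
  ],
  turn=[0,0,0,0,0],
)

```text
clock: 26.9
position: [0.5122, 0.2226, 0.0618]
ee_rot: [0.96, 0.279, -0.001, 0.006]
ft_force: [-8.3, -4.8, 18.7]
grip_width: 0.616
```

Contact came at 61.8 mm, against 61.9 mm expected. I release, retreat and look.

Emit:
jog_arm(
  translation=[
    [0,0,1],
    [0,0,1],
    [0,0,1],
    [0,0,1],
    [0,0,1],
  ],
  turn=[0,0,0,0,0],
  grip=80,
)

```text
clock: 27.32
position: [0.5122, 0.2225, 0.0627]
ee_rot: [0.96, 0.279, -0.001, 0.006]
ft_force: [-0.3, -0.3, 0.1]
grip_width: 0.939
```

Emit:
jog_arm(
  translation=[
    [0,0,25],
    [0,0,65],
    [0,0,105],
    [-20,-13,135],
    [-45,-25,160],
    [-65,-40,185],
    [-85,-53,210],
    [-100,-65,235],
    [-100,-65,265],
    [-100,-65,265],
    [-100,-65,265],
    [-100,-65,265],
  ],
  turn=[0,0,0,0,0,0,0,0,0,0,0,0],
)

```text
clock: 28.32
position: [0.4121, 0.1575, 0.3271]
ee_rot: [0.96, 0.279, -0.001, 0.006]
ft_force: [-0.0, 0.2, 0.1]
grip_width: 0.934
```

```bash
python3 st.py; python3 - <<'E'
from h import *
p=manip.camera('wrist');save(p,'w13');s=manip.camera('side')
for d in manip.outline_of(p,'filter')[:4]:
  x=at(p,[(d['extent'][0]+d['extent'][2])/2,(d['extent'][1]+d['extent'][3])/2],.068)
  if abs(x[0]-.51)<.04: print(d['extent'],fitbox(p,d['mask'],(510,222,32),.11,.054,.064,.068))
q=proj(s,[[.511,.222,.05]])[0].astype(int);t=s['frame'][q[1]-45:q[1]+45,q[0]-60:q[0]+60,::-1]
cv2.imwrite('pics/w13c.png',np.hstack([cv2.resize(p['frame'][:200,220:420,::-1],(400,400)),cv2.resize(t,(400,400))]))
E
```

```text
28.3167 [412.1 157.5 327.1] [-0.   0.2  0.1] [ 0.08 -0.03  0.04] 79.78607967674044 -57.60524647079354
[288.4, 20.4, 342.8, 134.4] (array([510.8, 222.7,  32.3]), np.float64(0.983))
```

View pics/w13c.png

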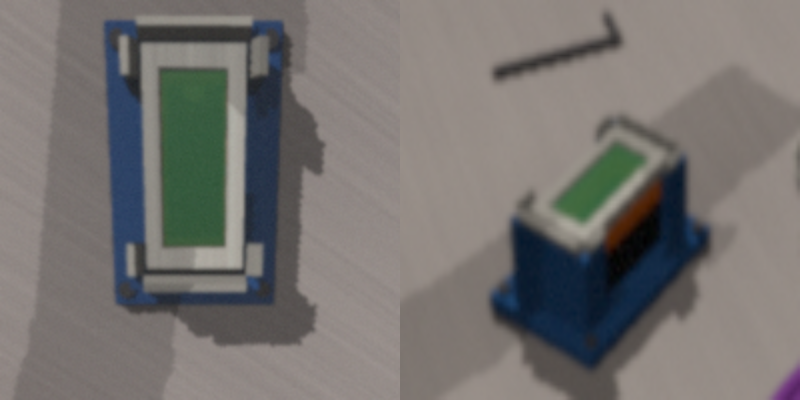

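Both views show the filter flat and square in the pocket (left crop, frame x 140–246, y 42–268), with the orange spacer and black body below it. I hand the job in.

```bash
python3 -c "
from workcell import manip
print(manip.hand_in())"
```

```text
the job is handed in; nothing more can be done
None
```

I built the cassette in the blue jig in the order asked: lamp body, spacer, then green filter. I set each part down until it touched, let go of it and handed the job in at about 28 s; no verdict is reported.

**Seating:** All three parts made contact at the expected heights. The lamp bottom was at 12 mm, the spacer bottom at 44 mm and the filter bottom at 58 mm, each within about 0.1 mm. Press forces at set-down were about 20 N or less.

**Final view:** The filter measured (510.8, 222.7) mm at 32.3°. The jig measured about (510.6, 222.4) mm at 32.2°. The filter lies flat and square between the brackets, and the gripper is open and clear of the jig.

**Lamp body off-centre:** It sits about 3 mm off-centre along the pocket, at or very near the near end wall. It is still inside the pocket and flat. The spacer and filter are centred within about 1 mm.

**Disagreements:**
- The jig pose from the side camera was about 4 mm off the other two views, so I did not rely on it.
- One network call missed the spacer, so I measured it by its colour instead.

The arm was never driven to the mirror, rotor or hex key. I did not measure them again at the end, though the hex key shows in the last side view.

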